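# Put the dried climbing kit away in reverse order

## Robot

A 7-joint arm with a two-finger parallel gripper is mounted at the origin on the work surface. World frame = base frame: x ahead of the robot, y to its left, z up, the work surface at z = 0. Lengths are in mm, angles in rad, forces in N, time in s.
With the tool pointing down it reaches from about 425 to 1025 mm from the base axis. Payload 9.4 kg.
Tool frame: the origin (TCP) lies midway between the tips of the shut fingers; the grasp point (between the pads) lies 19 mm behind it; z points along the fingers, y is the direction in which the jaws open and shut (so a half turn about z gives the same grasp; the last joint's range is limited). The gripper opens to 93 mm and grips with 3 to 60 N. Pads are 15 mm wide; open, the fingers measure 128 mm over their backs; the gripper's body (75 mm by 188 mm) begins 65 mm behind the grasp point.
Start: joints at [-1.295, 0.599, -0.003, 1.599, 0.002, 0.943, -0.08], TCP at [250.511, 680.344, 218.618] pointing down, gripper open.
Joint ranges: [-2.57, 2.57], [-0.35, 1.97], [-1.29, 1.29], [0.11, 2.56], [-1.05, 4.19], [0.11, 1.86], [-2.63, 2.63]. Speed limits (rad/s): [2.22, 2.22, 3.01, 3.01, 3.14, 3.14, 3.14].

## Interface

Orientations are given as a 3x3 rotation matrix whose columns are the frame's x, y, z axes.
In Python, from station import readout, cams, finish_job, recognise, silhouettes, place_of gives the robot as it stands.
- The arm moves only by the tool servo_tool, never from a script. Its argument "commands" is a list of rows, each a list of 5 numbers: the closure, from -1 (fully open) to 1 (shut), then the shift along the world's x, y, z in mm, then the turn about the world's z in rad. In form: [[grip, tx, ty, tz, yaw], ...]. A call has exactly 8 rows; each row is the pose to reach, as a shift and turn from the pose commanded when the call began; what a row does not reach only later rows make up. A row lasts 1/8 s, in which the tool goes at most 62.5 mm and 10.7 degrees, less where a joint would pass 70% of its speed; a pose out of reach is approached as far as the arm can. A call with a gripper value outside its range is refused whole. The fingers move at their own pace and stop on an object; "grip_force" is the grip in N (left out, the last holds). Time passes only in rows, so rows that repeat a pose let the fingers close, or fill a call up. It gives the time, the measured TCP pose, the force and the opening at its end, in the units of the state.
- readout.state(): the state, without advancing time (a new reading comes with each control period).
- cams.snapshot(name): name is "scene" or "top" or "wrist"; returns a dict with "image" (384x512x3 uint8, red, green, blue), "fx", "fy", "cx", "cy" (pixels), "rvec" (rotation vector, rad) and "tvec" (3), from world to camera coordinates, as OpenCV has them. Camera axes: x right, y down, z forward; pixel columns grow to the right and rows downward; lengths in mm; the calibration is good to about 2 mm. A picture is of the moment at which its call begins. There is no depth.
- finish_job(): hands the job in, once; it reports no verdict.
Trained networks look in a picture, given as the dict that the camera call returned (one of the last four; its "shot" number tells which), for a name from the list of things; names that differ only in an ending like _2 or _b are one class to them, and where a whole thing is asked for, a point or a joint stands for the part that bears it (a point fixed in the world has none). Each returns a list of dicts, best first, with "p" (0 to 1); they miss things now and then, are a little off and sometimes report something else, mostly with a low value. They report only what shows in the picture. A call takes as long as a camera call. They do not tell look-alikes from the thing itself.
- recognise(picture, target): "at" ([x, y, z] in mm, in the coordinates of the camera as it stood for that picture, good to about 4 mm: the middle of the surface that is visible of it).
- silhouettes(picture, target): "pixels" (384x512 bool, what is visible of it).
- place_of(picture, target): "at" ([x, y, z] in mm, in the coordinates of the camera as it stood for that picture, good to about 4 mm: a listed point, or the origin of a listed thing).
The state is a dict: "time": time; "joints": joint angles; "dq": joint speeds; "tau": joint torques, N m; "tool_pos": TCP position; "tcp_rot": TCP orientation; "wrist_force": force on the tool from outside, world axes, zero at the start; "moment": the same for the moment, N m; "gripper_width": opening from 0.0 (shut) to 1.0 (fully open).
Only numpy, scipy, OpenCV 4.12 (cv2) and the standard library are available. Lean on these libraries where they do the work, as an engineer would, in place of code of your own. Each camera call takes 0.05 s, during which the arm holds its last target. There are 200 camera calls.

## Task

The four pieces of climbing kit have dried on the aluminium drip tray; put them away on the empty beech kit rack in reverse order, so that the piece now at the left end of the tray (as the robot sees it) lies at the right end of the rack, and so on, one piece to each cork pad. Lay each piece the same way up in the middle of its pad, lengthwise on it and square to the rack (either end may point away), and set it down gently rather than dropping it.

Things in the scene. Friction and masses are not known exactly. Their poses are not given: they have to be found in the camera images.
- carabiner: Red aluminium carabiner lying flat: closed oval ring of 10 mm round bar, 84 mm long, 46 mm wide, 10 mm thick, 60 g, open middle. Grip across its width over the two straight long sides. Origin: centre of the underside; x along its length, y across, z up; starts with x within 0.2 rad of the tray's x.
- crampon_bar: Stainless crampon adjustment bar lying flat: 96 mm long, 22 wide, 5 thick, with a 30 mm long, 22 mm wide block on its middle that reaches 20 mm above the underside; holes near both ends; 100 g. Grip across its width at the block. Origin: centre of the underside; x along its length, y across, z up; starts with x within 0.2 rad of the tray's x.
- lamp_clip: Black rigid helmet lamp clip: base 60 mm long, 30 wide, 12 high, with a hooked tongue over it to 30 mm above the underside; 40 g. Grip across its width at the base. Origin: centre of the underside; x along its length, y across, z up; starts with x within 0.2 rad of the tray's x.
- pulley: Chrome pulley lying on its side: two 4 mm cheek plates with round ends, 72 mm long, 36 wide, straight-sided over the middle 36 mm, wheel between; 22 mm high, 25 at the axle boss; 120 g. Grip across its width at mid length. Origin: centre of the underside; x along its length, y across, z up; starts with x within 0.2 rad of the tray's x.
- drip_tray: Bare aluminium drip tray on which the pieces start: board 124 (x) x 330 (y) x 14 mm, 20 mm high end strips, fixed. Four mats in a row at y = 117, 39, -39, -117 mm, x = 0. Origin: centre of its underside on the bench; y along the row, to the robot's left, x away from the robot (turned up to 0.3 rad). Stands left or right of the kit rack.
- kit_rack: Beech kit rack, empty: board 124 (x) x 330 (y) x 14 mm, fixed, with a 12 mm thick, 34 mm high rail on its far edge (x = 62 to 74). Four cork pads, 104 (x) x 56 (y) mm, at y = 117, 39, -39, -117 mm, x = 0; pad tops 18 mm above the origin. Origin: centre of its underside on the bench; y along the row, to the robot's left, x away from the robot (turned up to 0.3 rad).
- mat_carabiner: Grey felt-faced mat, 104 (x) x 56 (y) x 4 mm, fixed on the drip tray: the one of four alike on which the carabiner starts (within 4 mm of its middle). Its place in the row changes from start to start; it stays put, so it still shows where that piece came from. Origin: centre of the underside, 14 mm above the bench; axes as the tray's.
- mat_crampon_bar: Grey felt-faced mat, 104 (x) x 56 (y) x 4 mm, fixed on the drip tray: the one of four alike on which the crampon bar starts (within 4 mm of its middle). Its place in the row changes from start to start; it stays put, so it still shows where that piece came from. Origin: centre of the underside, 14 mm above the bench; axes as the tray's.
- mat_lamp_clip: Grey felt-faced mat, 104 (x) x 56 (y) x 4 mm, fixed on the drip tray: the one of four alike on which the lamp clip starts (within 4 mm of its middle). Its place in the row changes from start to start; it stays put, so it still shows where that piece came from. Origin: centre of the underside, 14 mm above the bench; axes as the tray's.
- mat_pulley: Grey felt-faced mat, 104 (x) x 56 (y) x 4 mm, fixed on the drip tray: the one of four alike on which the pulley starts (within 4 mm of its middle). Its place in the row changes from start to start; it stays put, so it still shows where that piece came from. Origin: centre of the underside, 14 mm above the bench; axes as the tray's.
There are look-alikes about, which are no part of the job. There is more than one size of the lamp_clip; the job needs the largest.

How it is judged (in metres and radians):
At the end, for the whole second after the job is handed in: Each piece rests on the kit-rack pad that mirrors its start place in the row (tray y -> rack -y): within 14 mm along the row and 15 mm across of the pad's middle, 5 mm in height, upright to 0.15 rad, length within 0.35 rad of the rack's x, released, at rest (((y of mat_carabiner in the frame of drip_tray between 0.097 and 0.137 m and y of carabiner in the frame of kit_rack between -0.131 and -0.103 m) or (y of mat_carabiner in the frame of drip_tray between 0.019 and 0.059 m and y of carabiner in the frame of kit_rack between -0.053 and -0.025 m) or (y of mat_carabiner in the frame of drip_tray between -0.059 and -0.019 m and y of carabiner in the frame of kit_rack between 0.025 and 0.053 m) or (y of mat_carabiner in the frame of drip_tray between -0.137 and -0.097 m and y of carabiner in the frame of kit_rack between 0.103 and 0.131 m)) and x of carabiner in the frame of kit_rack between -0.015 and 0.015 m and z of carabiner in the frame of kit_rack between 0.013 and 0.023 m and angle between each of carabiner, crampon_bar, lamp_clip, pulley's own z axis and vertical below 0.15 rad and angle between the x axis of each of carabiner, crampon_bar, lamp_clip, pulley and the x axis of kit_rack, either way round below 0.35 rad and linear speed of each of carabiner, crampon_bar, lamp_clip, pulley below 0.02 m/s and angular speed of each of carabiner, crampon_bar, lamp_clip, pulley below 0.2 rad/s and contact force between each of carabiner, crampon_bar, lamp_clip, pulley and the fingers below 0.05 N and ((y of mat_crampon_bar in the frame of drip_tray between 0.097 and 0.137 m and y of crampon_bar in the frame of kit_rack between -0.131 and -0.103 m) or (y of mat_crampon_bar in the frame of drip_tray between 0.019 and 0.059 m and y of crampon_bar in the frame of kit_rack between -0.053 and -0.025 m) or (y of mat_crampon_bar in the frame of drip_tray between -0.059 and -0.019 m and y of crampon_bar in the frame of kit_rack between 0.025 and 0.053 m) or (y of mat_crampon_bar in the frame of drip_tray between -0.137 and -0.097 m and y of crampon_bar in the frame of kit_rack between 0.103 and 0.131 m)) and x of crampon_bar in the frame of kit_rack between -0.015 and 0.015 m and z of crampon_bar in the frame of kit_rack between 0.013 and 0.023 m and ((y of mat_lamp_clip in the frame of drip_tray between 0.097 and 0.137 m and y of lamp_clip in the frame of kit_rack between -0.131 and -0.103 m) or (y of mat_lamp_clip in the frame of drip_tray between 0.019 and 0.059 m and y of lamp_clip in the frame of kit_rack between -0.053 and -0.025 m) or (y of mat_lamp_clip in the frame of drip_tray between -0.059 and -0.019 m and y of lamp_clip in the frame of kit_rack between 0.025 and 0.053 m) or (y of mat_lamp_clip in the frame of drip_tray between -0.137 and -0.097 m and y of lamp_clip in the frame of kit_rack between 0.103 and 0.131 m)) and x of lamp_clip in the frame of kit_rack between -0.015 and 0.015 m and z of lamp_clip in the frame of kit_rack between 0.013 and 0.023 m and ((y of mat_pulley in the frame of drip_tray between 0.097 and 0.137 m and y of pulley in the frame of kit_rack between -0.131 and -0.103 m) or (y of mat_pulley in the frame of drip_tray between 0.019 and 0.059 m and y of pulley in the frame of kit_rack between -0.053 and -0.025 m) or (y of mat_pulley in the frame of drip_tray between -0.059 and -0.019 m and y of pulley in the frame of kit_rack between 0.025 and 0.053 m) or (y of mat_pulley in the frame of drip_tray between -0.137 and -0.097 m and y of pulley in the frame of kit_rack between 0.103 and 0.131 m)) and x of pulley in the frame of kit_rack between -0.015 and 0.015 m and z of pulley in the frame of kit_rack between 0.013 and 0.023 m); the robot touches nothing.
It fails at once if the carabiner is dropped or thrown (faster than 0.8 m/s out of the fingers: a fall of more than about 3 cm) (linear speed of carabiner above 0.8 m/s and contact force between carabiner and the fingers below 0.05 N).
It fails at once if the crampon bar is dropped or thrown (faster than 0.8 m/s out of the fingers: a fall of more than about 3 cm) (linear speed of crampon_bar above 0.8 m/s and contact force between crampon_bar and the fingers below 0.05 N).
It fails at once if the lamp clip is dropped or thrown (faster than 0.8 m/s out of the fingers: a fall of more than about 3 cm) (linear speed of lamp_clip above 0.8 m/s and contact force between lamp_clip and the fingers below 0.05 N).
It fails at once if the pulley is dropped or thrown (faster than 0.8 m/s out of the fingers: a fall of more than about 3 cm) (linear speed of pulley above 0.8 m/s and contact force between pulley and the fingers below 0.05 N).
It also fails if it takes over 112 s, if anything falls off the work surface, if the arm or the gripper's body presses on something with over 40 N, if the wrist force passes 120 N, or if a joint passes its speed limit or range.

## Working session

There is one attempt and no reset: what is moved stays moved. The work goes in short steps, Python scripts to look and compute and a tool call to move; the robot and the scene stay as the last step left them, time stands still between calls to the robot, and variables do not carry over. Pictures are saved under pics/ and viewed, about 12 in all and at most 16, crops included, and the job is handed in when it is done.

Besides the shell and the picture viewer there is one more tool, called after "Call:" in YAML: its name, and indented under it one key for each argument. servo_tool: Moves the arm, as the interface text tells. Its arguments: {"type":"object","properties":{"commands":{"type":"array","items":{"type":"array","items":{"type":"number"}}},"grip_force":{"type":"number"}},"required":["commands"]}

```bash
mkdir -p pics; ls; cat > h.py <<'E'
import numpy as np, cv2
from station import readout, cams, finish_job, recognise, silhouettes, place_of
def RT(p): return cv2.Rodrigues(np.array(p["rvec"],float))[0], np.array(p["tvec"],float).ravel()
def w(p,c):
    R,t=RT(p); return R.T@(np.array(c)-t)
def px(p,X):
    R,t=RT(p); c=R@np.array(X)+t; return np.array([p["fx"]*c[0]/c[2]+p["cx"],p["fy"]*c[1]/c[2]+p["cy"]])
def ray(p,uv,z):
    "world points on plane z for Nx2 pixels"
    R,t=RT(p); uv=np.atleast_2d(uv); d=np.c_[(uv[:,0]-p["cx"])/p["fx"],(uv[:,1]-p["cy"])/p["fy"],np.ones(len(uv))]@R
    o=-R.T@t; return o+d*((z-o[2])/d[:,2])[:,None]
def save(p,n,crop=None,s=1):
    im=p["image"][:,:,::-1]
    if crop: im=im[crop[1]:crop[3],crop[0]:crop[2]]
    cv2.imwrite("pics/"+n,cv2.resize(im,None,fx=s,fy=s,interpolation=cv2.INTER_CUBIC))
E
python3 - <<'E'
from h import *
T=cams.snapshot("top"); S=cams.snapshot("scene")
save(T,"top.png",s=1.55); save(S,"scene.png",s=1.55)
for n in "carabiner crampon_bar lamp_clip pulley drip_tray kit_rack mat_pulley".split():
  for nm,p in (("T",T),("S",S)):
    for r in place_of(p,n)[:6]:
        X=w(p,r["at"]); print(n,nm,round(r["p"],2),X.round(0),px(p,X).round())
print(readout.state())
E
```

```text
pics
carabiner T 0.84 [483.  77.  14.] [225. 181.]
carabiner S 0.59 [506. 232.  16.] [321. 169.]
carabiner S 0.46 [481.  80.  12.] [280. 190.]
crampon_bar T 0.57 [518. 308.  22.] [127. 165.]
crampon_bar S 0.73 [520. 312.  18.] [341. 158.]
crampon_bar S 0.36 [ 574. -207.    1.] [224. 277.]
lamp_clip T 0.82 [494. 159.  18.] [190. 175.]
lamp_clip T 0.63 [323. 313.  -1.] [121. 250.]
lamp_clip T 0.43 [353.  59.  -1.] [233. 238.]
lamp_clip S 0.56 [357.  61.   3.] [243. 175.]
lamp_clip S 0.49 [496. 154.  16.] [302. 179.]
lamp_clip S 0.44 [324. 309.   0.] [290. 138.]
pulley S 0.77 [505. 235.  18.] [322. 167.]
pulley S 0.63 [494. 157.  12.] [302. 180.]
pulley S 0.49 [519. 308.  19.] [340. 159.]
drip_tray T 0.98 [499. 195.  -0.] [177. 175.]
drip_tray S 0.95 [504. 195.  -2.] [312. 179.]
kit_rack T 0.87 [ 567. -210.    2.] [347. 148.]
kit_rack S 0.66 [ 574. -208.    1.] [224. 277.]
mat_pulley T 0.69 [509. 238.  13.] [157. 170.]
mat_pulley S 0.5 [507. 234.  11.] [322. 170.]
mat_pulley S 0.4 [497. 156.  20.] [302. 178.]
{'time': 0.8, 'joints': array([-1.29469098,  0.5992644 , -0.00249085,  1.59937155,  0.00176593,
        0.94286234, -0.07981127]), 'dq': array([-0.00029154, -0.00020712,  0.00055945, -0.00027843, -0.00090102,
        0.00079569,  0.00054656]), 'tau': array([ 3.70948901e-04, -7.64733911e+01,  1.49556175e+00, -2.52694166e+01,
       -5.24585531e-02,  1.03854618e-02,  6.43538428e-06]), 'tool_pos': array([250.5227341 , 680.37358405, 218.653775  ]), 'tcp_rot': array([[-9.38401145e-01,  3.45547808e-01,  4.93694292e-05],
       [ 3.45547811e-01,  9.38401142e-01,  8.64182044e-05],
       [-1.64667077e-05,  9.81544402e-05, -9.99999995e-01]]), 'wrist_force': array([0.11353058, 0.19002975, 0.37963615]), 'moment': array([ 0.02244068, -0.01910372,  0.02500296]), 'gripper_width': 1.0019375403849649}
```

View pics/top.png

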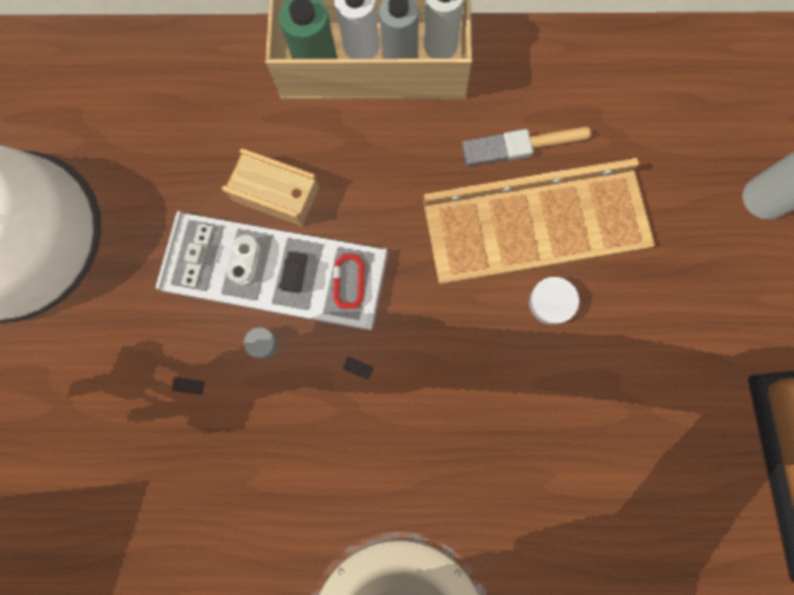

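View pics/scene.png

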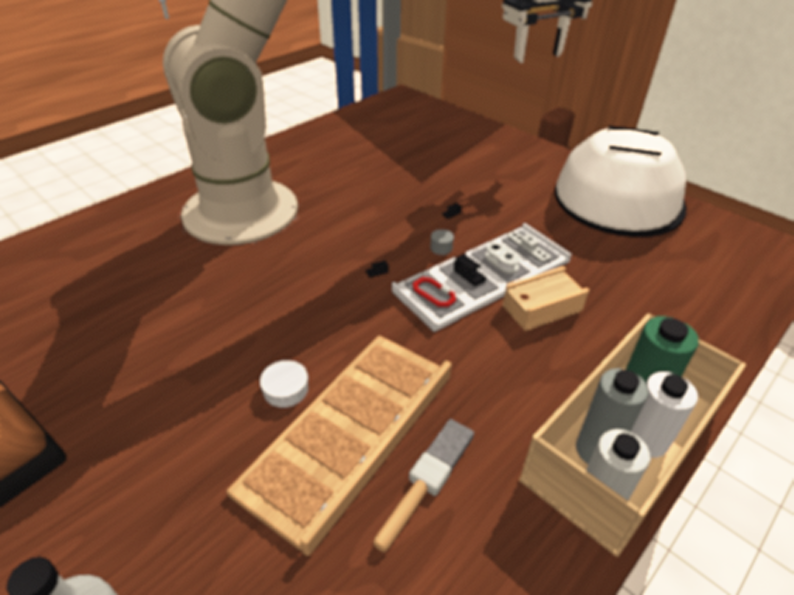

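The top view shows the tray with, left to right, the crampon bar (127,165), pulley (157,170), lamp clip (190,175) and carabiner (225,181). The empty rack is at (347,148). There are three lamp clips: (190,175) on the tray, and (121,250) and (233,238) loose on the bench. The one on the tray looks the largest and sits on a mat. I'll check that with the wrist camera.

Call:
servo_tool:
  commands:
    - [-0.2,0,0,60,0]
    - [-0.2,0,0,120,0]
    - [-0.2,30,-60,160,0.05]
    - [-0.2,60,-120,160,0.1]
    - [-0.2,90,-180,160,0.15]
    - [-0.2,120,-240,160,0.2]
    - [-0.2,150,-300,160,0.2]
    - [-0.2,180,-350,160,0.2]
  grip_force: 15

```text
time: 1.8
tool_pos: [417.5, 352.6, 379.0]
tcp_rot: [[-0.988, 0.152, 0.001], [0.152, 0.988, 0.001], [-0.001, 0.001, -1.0]]
wrist_force: [1.1, -0.4, 0.6]
gripper_width: 0.599
```

Call:
servo_tool:
  commands:
    - [-0.2,15,-50,0,0]
    - [-0.2,30,-100,0,0]
    - [-0.2,40,-135,0,0]
    - [-0.2,40,-135,0,0]
    - [-0.2,40,-135,0,0]
    - [-0.2,40,-135,0,0]
    - [-0.2,40,-135,0,0]
    - [-0.2,40,-135,0,0]

```text
time: 2.8
tool_pos: [456.7, 220.1, 378.5]
tcp_rot: [[-0.988, 0.151, -0.0], [0.151, 0.988, -0.0], [0.0, -0.0, -1.0]]
wrist_force: [-0.7, -0.4, 0.2]
gripper_width: 0.6
```

```bash
python3 - <<'E'
from h import *
p=cams.snapshot("wrist"); save(p,"w1.png",s=1.55)
s=readout.state(); print(s["time"],s["tool_pos"],s["tcp_rot"][:,1],s["gripper_width"])
R,t=RT(p); print("cam",(-R.T@t).round(1),R.round(2).tolist(),p["fx"])
for n in "carabiner crampon_bar lamp_clip pulley drip_tray mat_pulley".split():
    for r in place_of(p,n)[:5]:
        X=w(p,r["at"]); print(n,round(r["p"],2),X.round(0),px(p,X).round())
E
```

```text
2.85 [456.72548384 219.9413921  378.51809033] [ 1.51471341e-01  9.88461642e-01 -1.20403412e-04] 0.5992262247022446
cam [384.8 230.9 544.3] [[0.15, 0.99, -0.0], [0.95, -0.15, 0.26], [0.26, -0.04, -0.97]] 310.1714723084145
carabiner 0.56 [482.  79.  21.] [175. 182.]
crampon_bar 0.65 [522. 308.  17.] [309. 183.]
lamp_clip 0.84 [327. 309.  -1.] [295.  67.]
lamp_clip 0.66 [493. 162.  19.] [224. 180.]
lamp_clip 0.51 [355.  60.  -3.] [152. 108.]
pulley 0.75 [510. 240.  12.] [269. 182.]
drip_tray 0.92 [501. 193.  -4.] [242. 179.]
drip_tray 0.71 [510. 238.  15.] [268. 183.]
drip_tray 0.27 [497. 159.  17.] [222. 182.]
mat_pulley 0.95 [508. 228.  18.] [263. 183.]
```

View pics/w1.png

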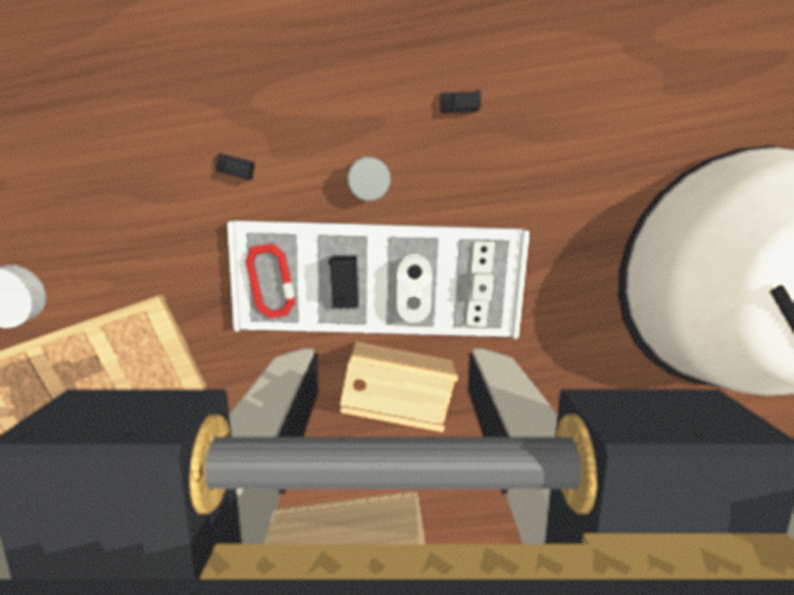

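Call:
servo_tool:
  commands:
    - [-0.2,0,-10,-50,0]
    - [-0.2,5,-25,-100,0]
    - [-0.2,10,-25,-150,0]
    - [-0.2,10,-25,-200,0]
    - [-0.2,10,-25,-200,0]
    - [-0.2,10,-25,-200,0]
    - [-0.2,10,-25,-200,0]
    - [-0.2,10,-25,-200,0]

```text
time: 4.15
tool_pos: [467.5, 195.0, 180.1]
tcp_rot: [[-0.988, 0.152, 0.002], [0.152, 0.988, 0.001], [-0.002, 0.002, -1.0]]
wrist_force: [0.3, -0.4, -0.5]
gripper_width: 0.601
```

```bash
cat > m.py <<'E'
from h import *
def pose(p,n,z,near,tag=""):
    for r in silhouettes(p,n)[:4]:
        m=r["pixels"].astype(np.uint8)
        c=max(cv2.findContours(m,cv2.RETR_EXTERNAL,cv2.CHAIN_APPROX_NONE)[0],key=cv2.contourArea).reshape(-1,2)
        W=ray(p,c,z)[:,:2].astype(np.float32)
        (cx,cy),(a,b),ang=cv2.minAreaRect(W)
        if a<b: a,b,ang=b,a,ang+90
        ang=(ang+90)%180-90
        print(n,tag,round(r["p"],2),"ctr",round(cx,1),round(cy,1),"LxW",round(a,1),round(b,1),"yaw",round(np.radians(ang),3),"px",c.mean(0).round())
E
python3 - <<'E'
from m import *
p=cams.snapshot("wrist"); save(p,"w2.png",s=1.55)
pose(p,"drip_tray",14,None)
pose(p,"carabiner",23,None); pose(p,"crampon_bar",23,None); pose(p,"lamp_clip",30,None); pose(p,"pulley",40,None)
for n in "carabiner crampon_bar lamp_clip pulley".split():
    for r in place_of(p,n)[:3]:
        X=w(p,r["at"]); print(n,round(r["p"],2),X.round(0),px(p,X).round())
E
```

```text
drip_tray  0.61 ctr 498.7 195.8 LxW 332.9 124.7 yaw 1.387 px [252. 195.]
carabiner  0.65 ctr 481.3 78.3 LxW 85.0 48.0 yaw 0.021 px [149. 206.]
crampon_bar  0.65 ctr 515.9 308.8 LxW 100.0 57.1 yaw -0.182 px [365. 202.]
lamp_clip  0.79 ctr 492.1 160.9 LxW 62.2 32.8 yaw -0.1 px [225. 208.]
lamp_clip  0.68 ctr 330.8 304.6 LxW 41.9 21.3 yaw 1.481 px [349.  20.]
lamp_clip  0.61 ctr 357.1 73.6 LxW 38.4 18.9 yaw 1.168 px [112.  90.]
lamp_clip  0.33 ctr 494.0 196.5 LxW 316.0 117.9 yaw 1.391 px [256. 193.]
pulley  0.59 ctr 507.7 234.7 LxW 75.9 38.8 yaw -0.153 px [295. 214.]
carabiner 0.7 [486.  78.  18.] [151. 211.]
crampon_bar 0.85 [522. 308.  15.] [360. 211.]
lamp_clip 0.95 [356.  57.   1.] [108.  93.]
lamp_clip 0.7 [325. 310.  -2.] [344.  22.]
lamp_clip 0.66 [502. 195.  -2.] [258. 204.]
pulley 0.9 [511. 236.  14.] [296. 211.]
```

View pics/w2.png

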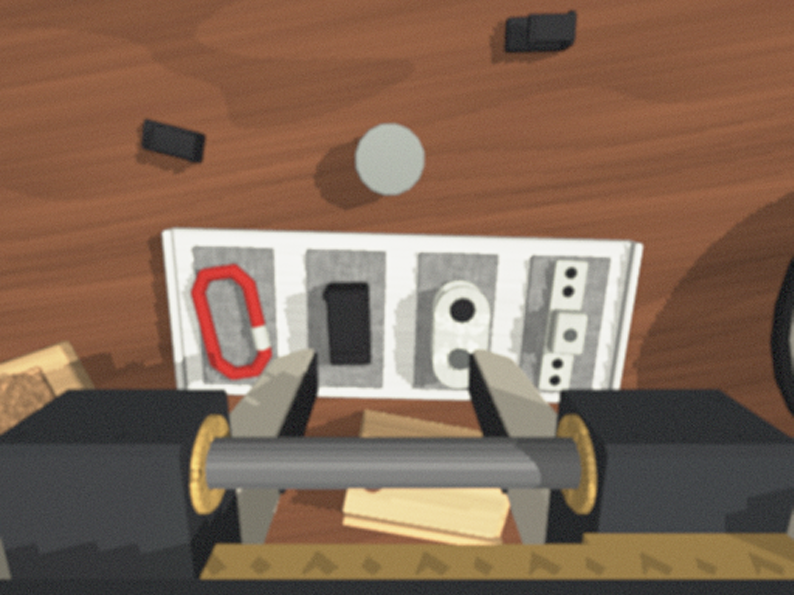

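The tray clip (225,208) measures 62 x 33 mm, which matches the 60 x 30 mm piece. The loose ones at (349,20) and (112,90) measure about 42 x 21 and 38 x 19 mm, so the tray clip is the one to use. Next I'll refine the crampon bar from the pixels, because its mask spilled over its edges.

```bash
python3 - <<'E'
from h import *
p=cams.snapshot("wrist")
# bar end hole pairs, bar top z=23; block centre z=38; pulley boss, carabiner extents
e=ray(p,np.array([[570,282],[555,368]])/1.55,23)[:,:2]; print("holes",e.round(1),"mid",e.mean(0).round(1),"yaw",np.arctan2(*(e[1]-e[0])[::-1]))
print("block",ray(p,np.array([[570,334]])/1.55,38).round(1))
c=np.array([[329,283],[368,283],[372,363],[330,365]])/1.55
L=ray(p,c,30)[:,:2];print("lamp",L.round(0).tolist(),L.mean(0).round(1))
g=ray(p,np.array([[462,310],[459,358]])/1.55,40)[:,:2];print("pulley",g.round(1),g.mean(0).round(1))
print(readout.state()["tool_pos"].round(1))
im=p["image"][:,:,::-1][155:265,110:405]; cv2.imwrite("pics/c1.png",cv2.resize(im,None,fx=2.7,fy=2.7,interpolation=cv2.INTER_CUBIC))
E
```

```text
holes [[486.2 314.4]
 [548.2 300.2]] mid [517.2 307.3] yaw -0.22567124181650233
block [[517.9 307.3  38. ]]
lamp [[460.0, 152.0], [464.0, 178.0], [522.0, 171.0], [519.0, 142.0]] [491.3 160.9]
pulley [[489.6 237.2]
 [522.9 231.3]] [506.3 234.3]
[466.8 194.5 178.5]
```

View pics/c1.png

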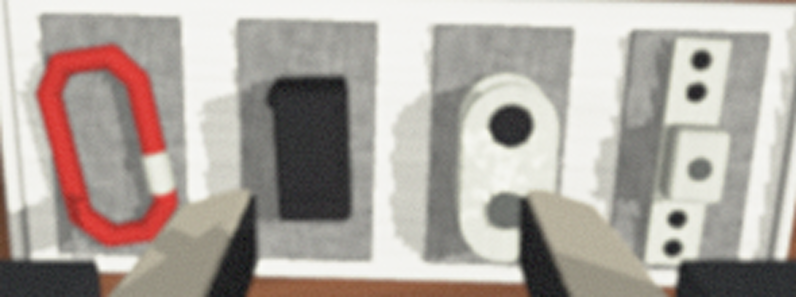

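The crop shows all four pieces clearly. The crampon block centre is at (517.5,307), with yaw about -0.22. I'll pick it up first.

Call:
servo_tool:
  commands:
    - [0.1,26,56,0,-0.07]
    - [0.1,51,113,-30,-0.07]
    - [0.1,51,113,-80,-0.07]
    - [0.1,51,113,-120,-0.07]
    - [0.1,51,113,-145,-0.07]
    - [0.1,51,113,-157,-0.07]
    - [0.1,51,113,-157,-0.07]
    - [0.1,51,113,-157,-0.07]

```text
time: 5.7
tool_pos: [518.5, 307.8, 22.6]
tcp_rot: [[-0.975, 0.221, 0.001], [0.221, 0.975, 0.001], [-0.001, 0.001, -1.0]]
wrist_force: [0.1, 0.7, -0.0]
gripper_width: 0.454
```

Call:
servo_tool:
  commands:
    - [0.8,0,0,0,0]
    - [0.8,0,0,0,0]
    - [0.8,0,0,0,0]
    - [0.8,0,0,0,0]
    - [0.8,0,0,0,0]
    - [0.8,0,0,0,0]
    - [0.8,0,0,0,0]
    - [0.8,0,0,0,0]
  grip_force: 20

```text
time: 6.7
tool_pos: [518.2, 307.8, 22.2]
tcp_rot: [[-0.975, 0.221, 0.001], [0.221, 0.975, 0.001], [-0.001, 0.001, -1.0]]
wrist_force: [-1.1, 0.6, 5.6]
gripper_width: 0.232
```

Call:
servo_tool:
  commands:
    - [0.8,0,0,15,0]
    - [0.8,0,0,60,0]
    - [0.8,0,-20,120,0]
    - [0.8,0,-70,165,0.1]
    - [0.8,5,-120,168,0.2]
    - [0.8,10,-175,168,0.3]
    - [0.8,15,-230,168,0.38]
    - [0.8,20,-285,168,0.38]

```text
time: 7.7
tool_pos: [537.7, 20.6, 190.6]
tcp_rot: [[-0.988, -0.158, 0.001], [-0.158, 0.988, -0.0], [-0.001, -0.0, -1.0]]
wrist_force: [0.7, -0.5, -0.0]
gripper_width: 0.236
```

Call:
servo_tool:
  commands:
    - [0.8,0,-55,0,0]
    - [0.8,5,-110,0,0]
    - [0.8,8,-165,0,0]
    - [0.8,8,-210,0,0]
    - [0.8,8,-225,0,0]
    - [0.8,8,-225,0,0]
    - [0.8,8,-225,0,0]
    - [0.8,8,-225,0,0]

```text
time: 8.7
tool_pos: [546.1, -200.6, 189.7]
tcp_rot: [[-0.987, -0.159, 0.0], [-0.159, 0.987, 0.001], [-0.0, 0.001, -1.0]]
wrist_force: [0.7, -0.7, -1.4]
gripper_width: 0.236
```

```bash
python3 - <<'E'
from m import *
p=cams.snapshot("wrist"); save(p,"w3.png",s=1.55)
s=readout.state(); print(s["tool_pos"].round(1),np.arctan2(-s["tcp_rot"][0,1],s["tcp_rot"][1,1]),s["gripper_width"])
pose(p,"kit_rack",14,None)
for r in place_of(p,"kit_rack")[:3]: print(r["p"],w(p,r["at"]).round(1))
np.savez("rack.npz",**{k:np.array(p[k]) for k in("image","fx","fy","cx","cy","rvec","tvec")})
E
```

```text
[ 546.1 -200.9  189.7] 0.15948004119783357 0.23480043842714812
kit_rack  0.82 ctr 572.4 -205.8 LxW 332.3 132.3 yaw -1.395 px [247. 189.]
0.9 [ 574.  -207.2   -0.9]
```

View pics/w3.png

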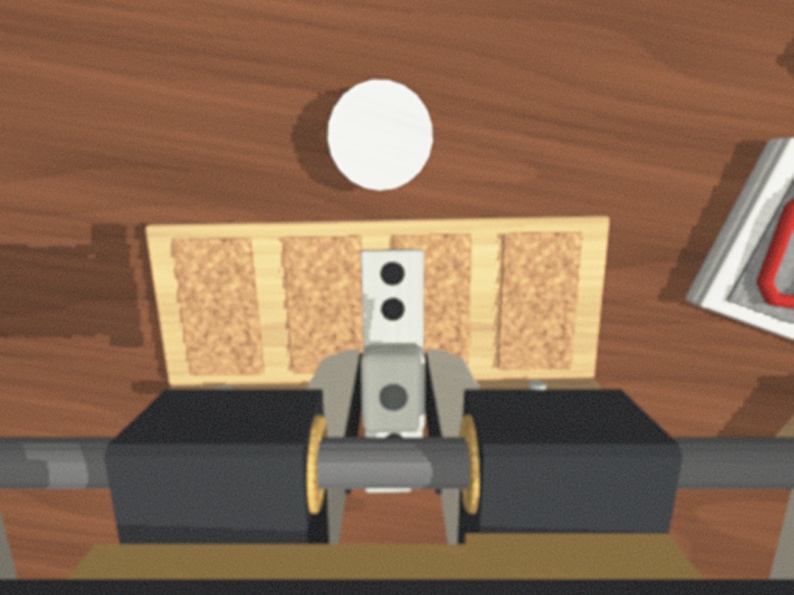

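```bash
python3 - <<'E'
from h import *
p=dict(np.load("rack.npz"))
A=ray(p,np.array([[172,240],[249,238],[264,374],[189,376]])/1.55,18)[:,:2]
B=ray(p,np.array([[500,234],[582,232],[574,369],[498,370]])/1.55,18)[:,:2]
N=ray(p,np.array([[148,227],[607,217]])/1.55,14)[:,:2]
a,b=A.mean(0),B.mean(0); print(A.round(),B.round(),a.round(1),b.round(1),"dist(234)",np.linalg.norm(a-b))
d=(b-a)/np.linalg.norm(b-a); yaw=np.arctan2(-d[0],d[1]); print("yaw",yaw)
n=N[1]-N[0]; print("near edge",N.round(1),np.linalg.norm(n),np.arctan2(-n[0],n[1]))
y=np.array([-np.sin(yaw),np.cos(yaw)]);x=np.array([y[1],-y[0]])
print("centre pads",(a+b)/2,"centre from edge",N.mean(0)+62*x)
for k in(-117,-39,39,117):
    P=(a+b)/2+k*y; print(k,P.round(1))
# piece in grip: measured at block top height
print("held block", ray(p,np.array([[393,396]])/1.55,190+16).round(1))
E
```

```text
[[ 546. -358.]
 [ 536. -304.]
 [ 637. -285.]
 [ 648. -341.]] [[ 505. -131.]
 [ 494.  -75.]
 [ 595.  -54.]
 [ 605. -110.]] [ 591.4 -321.8] [549.9 -92.3] dist(234) 233.28024504503952
yaw 0.17896079629513814
near edge [[ 539.9 -376.5]
 [ 481.3  -58.3]] 323.54748950473515 0.1820053230407029
centre pads [ 570.66000384 -207.0533227 ] centre from edge [ 571.62413812 -206.38549072]
-117 [ 591.5 -322.2]
-39 [ 577.6 -245.4]
39 [ 563.7 -168.7]
117 [549.8 -91.9]
held block [[ 547.4 -200.3  206. ]]
```

The pads measure 233 mm apart (should be 234), and the yaw is 0.18. Rack pad -117 is at (591.5,-322). I'll place the crampon bar there.

Call:
servo_tool:
  commands:
    - [0.8,20,-55,0,0.02]
    - [0.8,45,-110,-30,0.02]
    - [0.8,45,-121,-80,0.02]
    - [0.8,45,-121,-120,0.02]
    - [0.8,45,-121,-150,0.02]
    - [0.8,45,-121,-160,0.02]
    - [0.8,45,-121,-165,0.02]
    - [0.8,45,-121,-165,0.02]

```text
time: 9.85
tool_pos: [591.4, -323.5, 25.5]
tcp_rot: [[-0.984, -0.177, 0.001], [-0.177, 0.984, -0.001], [-0.001, -0.001, -1.0]]
wrist_force: [0.4, -0.6, -1.0]
gripper_width: 0.236
```

Call:
servo_tool:
  commands:
    - [0.8,0,0,-1,0]
    - [0.8,0,0,-2,0]
    - [0.8,0,0,-2,0]
    - [0.5,0,0,-2,0]
    - [0.2,0,0,-2,0]
    - [0.1,0,0,-2,0]
    - [0.1,0,0,-2,0]
    - [0.1,0,0,-2,0]

```text
time: 10.85
tool_pos: [590.9, -323.4, 22.6]
tcp_rot: [[-0.984, -0.176, 0.0], [-0.176, 0.984, 0.0], [-0.0, 0.0, -1.0]]
wrist_force: [0.1, 0.3, 0.1]
gripper_width: 0.45
```

Call:
servo_tool:
  commands:
    - [0.1,0,0,30,0]
    - [0.0,0,0,90,0]
    - [-0.12,-5,30,150,0]
    - [-0.12,-15,85,160,-0.08]
    - [-0.12,-25,140,160,-0.16]
    - [-0.12,-35,195,160,-0.25]
    - [-0.12,-45,250,160,-0.34]
    - [-0.12,-55,305,160,-0.34]

```text
time: 11.85
tool_pos: [535.4, -16.6, 182.8]
tcp_rot: [[-0.987, 0.163, 0.001], [0.163, 0.987, 0.0], [-0.001, 0.0, -1.0]]
wrist_force: [1.2, 0.0, -0.6]
gripper_width: 0.557
```

Call:
servo_tool:
  commands:
    - [-0.12,-10,60,0,0]
    - [-0.12,-20,120,0,0]
    - [-0.12,-28,180,0,0]
    - [-0.12,-29,235,-10,0]
    - [-0.12,-29,253,-50,0]
    - [-0.12,-29,253,-90,0]
    - [-0.12,-29,253,-100,0]
    - [-0.12,-29,253,-100,0]

```text
time: 12.85
tool_pos: [506.9, 234.1, 82.7]
tcp_rot: [[-0.987, 0.163, -0.001], [0.163, 0.987, -0.001], [0.001, -0.001, -1.0]]
wrist_force: [-0.9, 0.1, -0.8]
gripper_width: 0.559
```

```bash
python3 - <<'E'
from h import *
p=cams.snapshot("wrist"); save(p,"w4.png",s=1.55)
s=readout.state(); print(s["tool_pos"].round(1),np.arctan2(-s["tcp_rot"][0,1],s["tcp_rot"][1,1]),s["gripper_width"])
E
```

```text
[507.4 234.2  83.4] -0.16366557592405048 0.5590664468171306
```

View pics/w4.png

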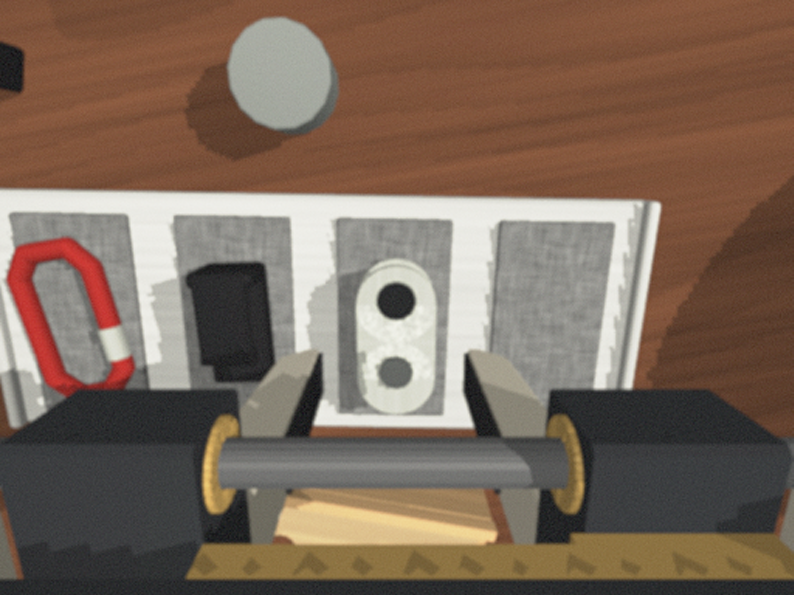

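The pulley sits centred between the fingers, at x of about 396 with fingers at 322 and 464. I'll go down and grip it.

Call:
servo_tool:
  commands:
    - [-0.12,0,0,-30,0]
    - [-0.12,0,0,-52,0]
    - [-0.12,0,0,-62,0]
    - [-0.12,0,0,-62,0]
    - [0.8,0,0,-62,0]
    - [0.8,0,0,-62,0]
    - [0.8,0,0,-62,0]
    - [0.8,0,0,-62,0]
  grip_force: 25

```text
time: 13.9
tool_pos: [507.3, 234.8, 21.4]
tcp_rot: [[-0.987, 0.162, 0.001], [0.162, 0.987, 0.001], [-0.001, 0.001, -1.0]]
wrist_force: [-0.5, -0.3, 6.8]
gripper_width: 0.383
```

Call:
servo_tool:
  commands:
    - [0.8,0,0,0,0]
    - [0.8,0,0,0,0]
    - [0.8,0,0,10,0]
    - [0.8,0,0,30,0]
    - [0.8,0,0,70,0]
    - [0.8,0,0,120,0]
    - [0.8,0,-30,160,0]
    - [0.8,5,-80,160,0.08]

```text
time: 14.9
tool_pos: [513.1, 155.9, 184.1]
tcp_rot: [[-0.997, 0.078, 0.005], [0.078, 0.997, 0.003], [-0.005, 0.003, -1.0]]
wrist_force: [0.5, -0.7, -1.8]
gripper_width: 0.384
```

Call:
servo_tool:
  commands:
    - [0.8,10,-55,0,0.08]
    - [0.8,20,-110,0,0.16]
    - [0.8,30,-165,0,0.26]
    - [0.8,40,-220,0,0.26]
    - [0.8,50,-275,0,0.26]
    - [0.8,60,-330,0,0.26]
    - [0.8,65,-380,-20,0.26]
    - [0.8,65,-400,-70,0.26]

```text
time: 15.9
tool_pos: [578.1, -250.2, 112.4]
tcp_rot: [[-0.985, -0.172, 0.005], [-0.172, 0.985, -0.003], [-0.004, -0.004, -1.0]]
wrist_force: [0.3, 0.6, -0.7]
gripper_width: 0.383
```

Call:
servo_tool:
  commands:
    - [0.8,0,0,-45,0]
    - [0.8,0,0,-75,0]
    - [0.8,0,0,-84,0]
    - [0.8,0,0,-86,0]
    - [0.8,0,0,-86,0]
    - [0.8,0,0,-86,0]
    - [0.8,0,0,-86,0]
    - [0.8,0,0,-86,0]

```text
time: 16.9
tool_pos: [577.0, -245.5, 25.0]
tcp_rot: [[-0.984, -0.176, 0.001], [-0.176, 0.984, -0.0], [-0.001, -0.0, -1.0]]
wrist_force: [-0.1, -0.2, -2.0]
gripper_width: 0.38
```

Call:
servo_tool:
  commands:
    - [0.8,0,0,-2,0]
    - [0.8,0,0,-3.5,0]
    - [0.8,0,0,-3.5,0]
    - [0.5,0,0,-3.5,0]
    - [0.2,0,0,-3.5,0]
    - [-0.1,0,0,-3.5,0]
    - [-0.1,0,0,-3.5,0]
    - [-0.1,0,0,-3.5,0]

```text
time: 17.9
tool_pos: [576.8, -245.4, 21.0]
tcp_rot: [[-0.984, -0.176, -0.0], [-0.176, 0.984, 0.0], [0.0, 0.0, -1.0]]
wrist_force: [0.4, 0.5, -0.7]
gripper_width: 0.548
```

Call:
servo_tool:
  commands:
    - [-0.1,0,0,30,0]
    - [-0.1,0,0,90,0]
    - [-0.1,-5,40,140,0]
    - [-0.1,-15,95,160,-0.08]
    - [-0.1,-25,150,160,-0.16]
    - [-0.1,-35,205,160,-0.25]
    - [-0.1,-45,260,160,-0.3]
    - [-0.1,-55,315,160,-0.3]

```text
time: 18.9
tool_pos: [521.4, 71.4, 181.3]
tcp_rot: [[-0.992, 0.123, 0.001], [0.123, 0.992, 0.0], [-0.001, 0.0, -1.0]]
wrist_force: [0.6, 0.5, 1.0]
gripper_width: 0.551
```

Call:
servo_tool:
  commands:
    - [-0.1,-15,45,0,0]
    - [-0.1,-29,88,-20,0]
    - [-0.1,-29,88,-60,0]
    - [-0.1,-29,88,-95,0]
    - [-0.1,-29,88,-95,0]
    - [-0.1,-29,88,-95,0]
    - [-0.1,-29,88,-95,0]
    - [-0.1,-29,88,-95,0]

```text
time: 19.9
tool_pos: [493.4, 157.6, 87.2]
tcp_rot: [[-0.992, 0.123, 0.002], [0.123, 0.992, 0.001], [-0.002, 0.001, -1.0]]
wrist_force: [-0.4, -0.3, -0.1]
gripper_width: 0.551
```

```bash
python3 - <<'E'
from m import *
p=cams.snapshot("wrist"); save(p,"w5.png",s=1.55)
s=readout.state(); print(s["tool_pos"].round(1),np.arctan2(-s["tcp_rot"][0,1],s["tcp_rot"][1,1]),s["gripper_width"])
pose(p,"lamp_clip",30,None)
np.savez("lamp.npz",**{k:np.array(p[k]) for k in("image","fx","fy","cx","cy","rvec","tvec")})
E
```

```text
[493.3 157.7  87. ] -0.12296641971941684 0.5531729881241924
lamp_clip  0.95 ctr 360.4 73.6 LxW 37.8 19.4 yaw 1.183 px [100.  32.]
lamp_clip  0.65 ctr 492.2 160.2 LxW 59.2 30.2 yaw -0.121 px [256. 206.]
```

View pics/w5.png

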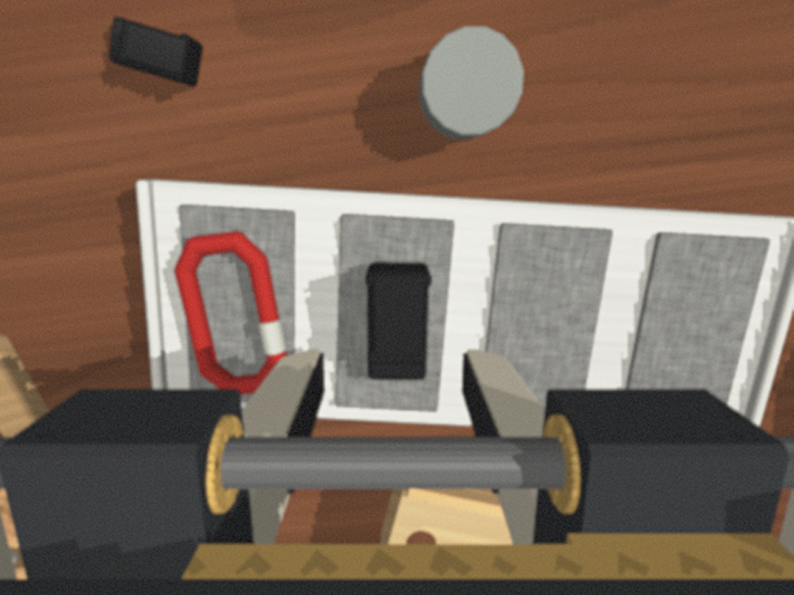

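The lamp clip (398,320) is aligned and close to centred. I'll shift 2 mm, narrow the opening to clear the carabiner, and grip.

Call:
servo_tool:
  commands:
    - [0.05,-1,2,0,0]
    - [0.05,-1,2,-15,0]
    - [0.05,-1,2,-45,0]
    - [0.05,-1,2,-60,0]
    - [0.05,-1,2,-67,0]
    - [0.05,-1,2,-67,0]
    - [0.8,-1,2,-67,0]
    - [0.8,-1,2,-67,0]
  grip_force: 15

```text
time: 21.0
tool_pos: [492.0, 159.6, 19.3]
tcp_rot: [[-0.992, 0.122, 0.0], [0.122, 0.992, 0.0], [-0.0, 0.0, -1.0]]
wrist_force: [0.5, -0.4, 0.0]
gripper_width: 0.323
```

Call:
servo_tool:
  commands:
    - [0.8,0,0,0,0]
    - [0.8,0,0,0,0]
    - [0.8,0,0,0,0]
    - [0.8,0,0,10,0]
    - [0.8,0,0,40,0]
    - [0.8,0,0,90,0]
    - [0.8,0,0,140,0]
    - [0.8,5,-40,160,0.08]

```text
time: 22.0
tool_pos: [497.6, 122.3, 182.3]
tcp_rot: [[-0.999, 0.036, 0.004], [0.036, 0.999, 0.002], [-0.004, 0.002, -1.0]]
wrist_force: [0.4, -0.2, -1.3]
gripper_width: 0.319
```

Call:
servo_tool:
  commands:
    - [0.8,12,-55,0,0.08]
    - [0.8,25,-110,0,0.16]
    - [0.8,37,-165,0,0.22]
    - [0.8,50,-220,0,0.22]
    - [0.8,60,-270,0,0.22]
    - [0.8,66,-288,-30,0.22]
    - [0.8,66,-288,-80,0.22]
    - [0.8,66,-288,-120,0.22]

```text
time: 23.0
tool_pos: [562.3, -168.9, 58.1]
tcp_rot: [[-0.985, -0.175, -0.0], [-0.175, 0.985, -0.0], [0.0, 0.0, -1.0]]
wrist_force: [-0.6, -0.0, -0.3]
gripper_width: 0.318
```

Call:
servo_tool:
  commands:
    - [0.8,0,0,-20,0]
    - [0.8,0,0,-32,0]
    - [0.8,0,0,-36,0]
    - [0.8,0,0,-36,0]
    - [0.8,0,0,-36,0]
    - [0.8,0,0,-36,0]
    - [0.8,0,0,-36,0]
    - [0.8,0,0,-36,0]

```text
time: 24.0
tool_pos: [563.0, -168.5, 23.3]
tcp_rot: [[-0.984, -0.176, 0.0], [-0.176, 0.984, -0.0], [-0.0, -0.0, -1.0]]
wrist_force: [0.6, -0.2, 0.4]
gripper_width: 0.319
```

Call:
servo_tool:
  commands:
    - [0.8,0,0,-2,0]
    - [0.8,0,0,-4,0]
    - [0.8,0,0,-4,0]
    - [0.5,0,0,-4,0]
    - [0.3,0,0,-4,0]
    - [0.05,0,0,-4,0]
    - [0.05,0,0,-4,0]
    - [0.05,0,0,-4,0]

```text
time: 25.0
tool_pos: [562.9, -168.4, 19.1]
tcp_rot: [[-0.984, -0.176, 0.0], [-0.176, 0.984, -0.0], [-0.0, -0.0, -1.0]]
wrist_force: [0.7, -0.1, -0.7]
gripper_width: 0.477
```

Call:
servo_tool:
  commands:
    - [0.05,0,0,30,0]
    - [0.0,0,0,90,0]
    - [-0.1,-15,50,120,0]
    - [-0.16,-30,105,120,-0.08]
    - [-0.16,-48,160,120,-0.16]
    - [-0.16,-65,215,110,-0.16]
    - [-0.16,-81,247,90,-0.16]
    - [-0.16,-81,247,66,-0.16]

```text
time: 26.0
tool_pos: [480.9, 81.8, 85.0]
tcp_rot: [[-1.0, -0.022, 0.001], [-0.022, 1.0, 0.001], [-0.001, 0.001, -1.0]]
wrist_force: [1.0, 0.4, 0.2]
gripper_width: 0.578
```

Call:
servo_tool:
  commands:
    - [-0.16,0,0,0,0]
    - [-0.16,0,0,0,0]
    - [-0.16,0,0,0,0]
    - [-0.16,0,0,0,0]
    - [-0.16,0,0,0,0]
    - [-0.16,0,0,0,0]
    - [-0.16,0,0,0,0]
    - [-0.16,0,0,0,0]

```text
time: 27.0
tool_pos: [481.8, 78.6, 85.1]
tcp_rot: [[-1.0, -0.017, -0.0], [-0.017, 1.0, -0.0], [0.0, -0.0, -1.0]]
wrist_force: [-0.4, 0.8, -0.2]
gripper_width: 0.582
```

```bash
python3 - <<'E'
from m import *
p=cams.snapshot("wrist"); save(p,"w6.png",s=1.55)
s=readout.state(); print(s["tool_pos"].round(1),np.arctan2(-s["tcp_rot"][0,1],s["tcp_rot"][1,1]),s["gripper_width"])
pose(p,"carabiner",23,None)
m=cv2.inRange(cv2.cvtColor(p["image"],cv2.COLOR_RGB2HSV),(0,150,90),(6,255,255))
v,u=np.nonzero(m); W=ray(p,np.c_[u,v],23)[:,:2]; print("red",cv2.minAreaRect(W.astype(np.float32)))
E
```

```text
[481.8  78.6  85.1] 0.017274420719122267 0.5813971841528583
carabiner  0.78 ctr 481.2 78.5 LxW 84.4 46.7 yaw -0.007 px [253. 203.]
red ((481.3691711425781, 78.1485824584961), (44.396968841552734, 82.63350677490234), 89.62199401855469)
```

View pics/w6.png

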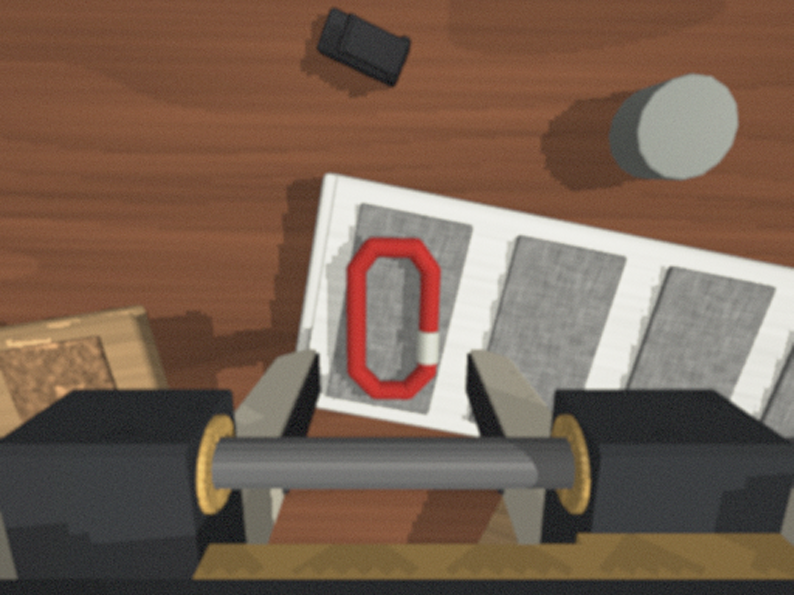

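The carabiner (393,318) is centred and square to the jaws, at 84 x 46.7 mm. I'll go down and grip it.

Call:
servo_tool:
  commands:
    - [-0.16,-0.5,0,-25,-0.02]
    - [-0.16,-0.5,0,-48,-0.02]
    - [-0.16,-0.5,0,-60,-0.02]
    - [-0.16,-0.5,0,-64.5,-0.02]
    - [-0.16,-0.5,0,-64.5,-0.02]
    - [-0.16,-0.5,0,-64.5,-0.02]
    - [0.5,-0.5,0,-64.5,-0.02]
    - [0.5,-0.5,0,-64.5,-0.02]
  grip_force: 15

```text
time: 28.1
tool_pos: [481.6, 78.7, 21.0]
tcp_rot: [[-1.0, 0.003, 0.001], [0.003, 1.0, 0.0], [-0.001, 0.0, -1.0]]
wrist_force: [-0.5, 0.2, 5.0]
gripper_width: 0.483
```

Call:
servo_tool:
  commands:
    - [0.5,0,0,0,0]
    - [0.5,0,0,0,0]
    - [0.5,0,0,0,0]
    - [0.5,0,0,2,0]
    - [0.5,0,0,5,0]
    - [0.5,0,0,8,0]
    - [0.5,0,0,10,0]
    - [0.5,0,0,10,0]

```text
time: 29.1
tool_pos: [481.5, 78.6, 30.8]
tcp_rot: [[-1.0, 0.003, 0.0], [0.003, 1.0, 0.0], [-0.0, 0.0, -1.0]]
wrist_force: [0.2, 1.1, -1.5]
gripper_width: 0.488
```

Call:
servo_tool:
  commands:
    - [0.5,0,0,25,0]
    - [0.5,0,0,55,0]
    - [0.5,10,-25,70,0.04]
    - [0.5,25,-65,70,0.08]
    - [0.5,42,-105,70,0.13]
    - [0.5,57,-140,70,0.18]
    - [0.5,68,-170,60,0.18]
    - [0.5,68,-170,40,0.18]

```text
time: 30.1
tool_pos: [550.4, -94.7, 70.7]
tcp_rot: [[-0.985, -0.172, 0.002], [-0.172, 0.985, -0.001], [-0.002, -0.002, -1.0]]
wrist_force: [-0.4, 0.2, -0.6]
gripper_width: 0.491
```

Call:
servo_tool:
  commands:
    - [0.5,0,0,-20,0]
    - [0.5,0,0,-36,0]
    - [0.5,0,0,-44,0]
    - [0.5,0,0,-47,0]
    - [0.5,0,0,-47,0]
    - [0.5,0,0,-47,0]
    - [0.5,0,0,-47,0]
    - [0.5,0,0,-47,0]

```text
time: 31.1
tool_pos: [549.5, -91.5, 23.9]
tcp_rot: [[-0.984, -0.176, 0.001], [-0.176, 0.984, -0.0], [-0.001, -0.0, -1.0]]
wrist_force: [0.9, 0.6, -0.9]
gripper_width: 0.485
```

Next I'll lower it the last 3 mm, release, back off, and look from above.

Call:
servo_tool:
  commands:
    - [0.5,0,0,-2,0]
    - [0.5,0,0,-3,0]
    - [0.5,0,0,-3,0]
    - [0.2,0,0,-3,0]
    - [-0.1,0,0,-3,0]
    - [-0.18,0,0,-3,0]
    - [-0.18,0,0,-3,0]
    - [-0.18,0,0,-3,0]

```text
time: 32.1
tool_pos: [549.3, -91.4, 20.5]
tcp_rot: [[-0.984, -0.176, -0.0], [-0.176, 0.984, 0.0], [0.0, 0.0, -1.0]]
wrist_force: [0.1, 0.1, -0.3]
gripper_width: 0.592
```

Call:
servo_tool:
  commands:
    - [-0.18,0,0,15,0]
    - [-0.18,0,0,60,0]
    - [-0.18,0,-20,110,0]
    - [-0.18,0,-70,160,0]
    - [-0.18,0,-115,180,0]
    - [-0.18,0,-115,180,0]
    - [-0.18,0,-115,180,0]
    - [-0.18,0,-115,180,0]

```text
time: 33.1
tool_pos: [549.1, -204.8, 200.1]
tcp_rot: [[-0.984, -0.178, -0.001], [-0.178, 0.984, 0.001], [0.001, 0.001, -1.0]]
wrist_force: [0.4, 0.2, -0.1]
gripper_width: 0.59
```

```bash
python3 - <<'E'
from m import *
s=readout.state(); print(s["tool_pos"].round(1),s["gripper_width"])
p=cams.snapshot("wrist"); save(p,"w7.png",s=1.55)
pose(p,"carabiner",23,None);pose(p,"crampon_bar",23,None);pose(p,"lamp_clip",30,None);pose(p,"pulley",40,None);pose(p,"kit_rack",14,None)
E
```

```text
[ 549.1 -204.8  200.1] 0.5902380154934985
carabiner  0.75 ctr 548.7 -90.9 LxW 83.0 47.4 yaw 0.18 px [351. 192.]
carabiner  0.5 ctr 490.8 52.6 LxW 107.1 49.3 yaw 0.393 px [498. 166.]
crampon_bar  0.61 ctr 591.6 -324.7 LxW 94.9 28.1 yaw 0.186 px [145. 193.]
lamp_clip  0.58 ctr 563.0 -167.9 LxW 59.7 31.2 yaw 0.164 px [283. 195.]
kit_rack  0.95 ctr 579.4 -204.8 LxW 344.1 147.3 yaw -1.391 px [244. 196.]
```

View pics/w7.png

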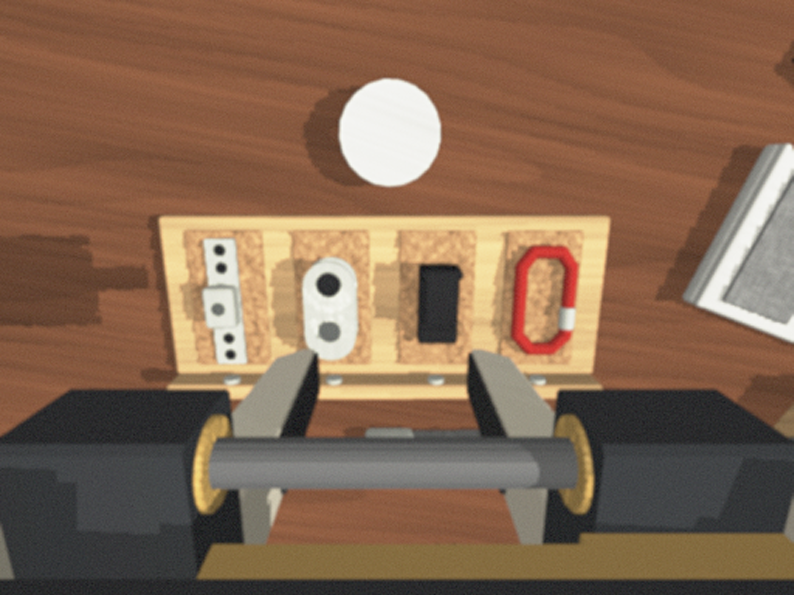

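The wrist view shows all four pieces in the middle of their pads, upright and square: crampon bar (222,300), pulley (329,308), lamp clip (440,303), carabiner (546,300). The order is reversed as asked, and the robot is clear of everything. I'm handing in.

```bash
python3 -c "
from h import *
print(finish_job())"
```

```text
the job is handed in; nothing more can be done
None
```

All four pieces are on the kit rack in reverse order, and the job was handed in at about 33 s of the 112 s allowed. From the robot's left, the rack now reads carabiner, lamp clip, pulley, crampon bar. The lamp clip is the large one from the tray (about 60 x 30 mm); the two smaller ones on the bench were left alone.

- **Position:** in the last wrist picture the carabiner, crampon bar and lamp clip measured within about 3 mm of their pad centres. Their angles were within 0.02 rad of the rack's.
- **Pulley:** the network did not find it in the last picture, so I checked it only by eye and from where the gripper released it, about 1 mm from its pad centre.
- **Disagreement:** the last outline of the whole rack came out too large (344 x 147 mm) because it took in the rail. I used the earlier pad measurement instead: 233 mm between the outer pads, against 234 mm expected.
- **Handling:** the gripper let go of each piece with it on or within about a millimetre of its pad. The gripper was clear at about 200 mm height when I handed in.

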